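# Stir the nuts at the canteen counter

## Robot

A 7-joint arm with a two-finger parallel gripper is mounted at the origin on the work surface. World frame = base frame: x ahead of the robot, y to its left, z up, the work surface at z = 0. Lengths are in m, angles in rad, forces in N, time in s.
With the tool pointing down it reaches from about 0.425 to 0.925 m from the base axis. Payload 6.8 kg.
Tool frame: the origin (TCP) lies between the finger pads; the fingertips stand 25 mm ahead of it and the grasp point (between the pads) lies 6 mm ahead of it; z points along the fingers, y is the direction in which the jaws open and shut (so a half turn about z gives the same grasp; the last joint's range is limited). The gripper opens to 88 mm and grips with 3 to 60 N. Pads are 20 mm wide; open, the fingers measure 115 mm over their backs; the gripper's body (75 mm by 178 mm) begins 61 mm behind the grasp point.
Start: joints at [-1.316, 0.477, 0.022, 1.555, -0.011, 1.109, -0.083], TCP at [0.24, 0.631, 0.211] pointing down, gripper open.
Joint ranges: [-2.96, 2.96], [-0.34, 2.1], [-1.41, 1.46], [0.24, 2.44], [-1.37, 4.51], [0.17, 1.92], [-2.96, 2.96]. Speed limits (rad/s): [2.39, 2.39, 3.14, 3.14, 3.14, 3.14, 3.14].

## Interface

Orientations are given as a unit quaternion [w, x, y, z].
In Python, from rig import bot gives the robot as it stands.
- The arm moves only by the tool apply_moves, never from a script. Its argument "steps" is a list of rows, each a list of 5 numbers: the opening, from 0 (shut) to 1 (fully open), then the shift along the tool's x, y, z in cm, then the turn about the tool's z in degrees. A call has 1 to 10 rows; each row shifts and turns the commanded pose from where the row before left it, along the tool's axes as they then stand; what a row does not reach is not made up. A row lasts 1/10 s, in which the tool goes at most 50 mm and 8.59 degrees, less where a joint would pass 70% of its speed; a pose out of reach is approached as far as the arm can. A call is refused whole if a number of a shift passes 5 or a number of a turn 8.59, either way. A call with a gripper value outside its range is refused whole. The fingers move at their own pace and stop on an object; "force" is the grip in N (left out, the last holds). Time passes only in rows, so rows that do not move let the fingers close. It gives the time, the measured TCP pose, the force and the opening at its end, in the units of the state.
- bot.get_state(): the state, without advancing time (a new reading comes with each control period).
- bot.grab_frame(name): name is "scene" or "side" or "wrist"; returns (picture, depth): 420x560x3 uint8, blue, green, red; 420x560 float32, m along the optical axis (not along the pixel's ray), 0 where there is no reading.
- bot.camera_params(name): a dict with "vertical_fov" (degrees; the focal length in pixels is half the picture's height over the tangent of half this angle, whatever the lens; pixels are square), "cx", "cy" (the principal point, pixels), "extrinsics" (4x4, takes a point from world to camera coordinates). Camera axes: x right, y down, z forward; pixel columns grow to the right and rows downward; lengths in m; the calibration is good to about 2 mm. A picture is of the moment at which its call begins: read the wrist's pose just before it. camera_params takes no time and is no camera call; for the wrist camera it gives the pose at the moment of the call.
- bot.job_done(): hands the job in, once; it reports no verdict.
The state is a dict: "clock": time; "joint_pos": joint angles; "qvel": joint speeds; "tau": joint torques, N m; "position": TCP position; "tool_rot": TCP orientation; "ft_force": force on the tool from outside, world axes, zero at the start; "torque": the same for the moment, N m; "gripper_width": finger opening in m.
Only numpy, scipy, OpenCV 4.12 (cv2) and the standard library are available. Lean on these libraries where they do the work, as an engineer would, in place of code of your own. Each camera call takes 0.05 s, during which the arm holds its last target.

## Task

Take the long wooden stirring stick out of its steel cup and stir the nuts in the steel pan: lower its foot close to the pan's bottom in the gap at the side nearest the robot, and go once all the way round, clockwise as seen from above, about midway between centre and wall and back to that side, so that the walnut is swept from its place. Keep the walnut in the pan, do not shove or tip the pan, and at the end stand the stick in its cup again (it may lean).

Things in the scene. Friction and masses are not known exactly. Their poses are not given: they have to be found in the camera images.
- stick: Long pale wooden stick, round, 150 mm tall, 0.08-0.13 kg; at the start stands loose and upright on its flat foot in the cup, within 10 mm of the cup's centre. Foot 25 mm across, 28 mm high; above 45 mm a plain handle 20 mm across to the top. Origin: centre of the foot's underside; z up along the stick. Not the short 75 mm pestle.
- pan: Loose round steel pan, 200 mm across, 50 mm high, wall 4, floor 5, 1.2-1.8 kg. Origin: underside centre; x = base x (away from robot), y left. One layer: walnut and 7 dark hazelnuts, 24 wide, 19 high. Near side (-x) free: no nut within 25 mm of the point 48 mm from the centre. Clockwise from above: near (-x), left (+y), far (+x), right (-y), near.
- walnut: The one walnut in the pan: pale with a seam, 32 mm wide, 27 mm high, larger than the hazelnuts. Origin: centre of its underside as it lies at the start; it turns with the nut. It starts 42 to 51 mm from the pan's centre on the far (+x) side, in the track of the stirring.
- cup: Heavy straight steel cup fixed to the counter, in which the stick stands: 72 mm across outside, 60 mm high, wall 4 mm (64 mm across inside), floor 6 mm thick. Origin: centre of its underside, z up.
There are look-alikes about, which are no part of the job. Leave any purple or turquoise look-alike of the walnut alone.

How it is judged:
On the way, in this order (a step that is already met when the one before it is completed fails the run):
1. the stick is lifted clear of the cup (height (world z) of stick above 0.075 m), for 0.1 s.
2. the stick's foot is down in the pan (at most 20 mm over its floor) at the near side: 25 to 85 mm from the pan's centre, at most 25 mm off the line (so at each side) (x of stick in the frame of pan between -0.085 and -0.025 m and y of stick in the frame of pan between -0.025 and 0.025 m and z of stick in the frame of pan below 0.025 m), for 0.1 s.
3. the foot is down at the left side (y of stick in the frame of pan between 0.025 and 0.085 m and x of stick in the frame of pan between -0.025 and 0.025 m and z of stick in the frame of pan below 0.025 m), for 0.1 s.
4. the foot is down at the far side (x of stick in the frame of pan between 0.025 and 0.085 m and y of stick in the frame of pan between -0.025 and 0.025 m and z of stick in the frame of pan below 0.025 m), for 0.1 s.
5. the foot is down at the right side (y of stick in the frame of pan between -0.085 and -0.025 m and x of stick in the frame of pan between -0.025 and 0.025 m and z of stick in the frame of pan below 0.025 m), for 0.1 s.
6. the foot is down again at the near side (all of step 2), for 0.1 s.
At the end, for the whole second after the job is handed in: The stick stands at rest in its cup (foot within 30 mm of the centre and 25 mm of the counter), leaning at most 40 degrees; the walnut is in the pan, at least 15 mm from where it lay at the start; the pan is level and within 40 mm of its place (horizontal distance between stick and cup below 0.03 m and height (world z) of stick below 0.025 m and angle between stick's own z axis and vertical below 0.7 rad and linear speed of stick below 0.03 m/s and horizontal distance between walnut and pan below 0.1 m and height (world z) of walnut below 0.05 m and distance of walnut from where it was at the start of the episode above 0.015 m and angle between pan's own z axis and vertical below 0.1 rad and distance of pan from where it was at the start of the episode below 0.04 m); the robot touches nothing.
It fails at once if the pan is shoved more than 40 mm (distance of pan from where it was at the start of the episode above 0.04 m).
It fails at once if the pan is tipped by more than 12 degrees (angle between pan's own z axis and vertical above 0.21 rad).
It also fails if it takes over 64 s, if anything falls off the work surface, if the arm or the gripper's body presses on something with over 40 N, if the wrist force passes 120 N, or if a joint passes its speed limit or range.

## Working session

There is one attempt and no reset: what is moved stays moved. The work goes in short steps, Python scripts to look and compute and a tool call to move; the robot and the scene stay as the last step left them, time stands still between calls to the robot, and variables do not carry over. Pictures are saved under pics/ and viewed, and the job is handed in when it is done.

Besides the shell and the picture viewer there is one more tool, called after "Emit:" as name(argument=value, ...) on one line, values as JSON. apply_moves: Moves the arm, as the interface text tells. Its arguments: {"type":"object","properties":{"steps":{"type":"array"},"force":{"type":"number"}},"required":["steps"]}

```bash
mkdir -p pics; ls; cat > h.py <<'E'
import numpy as np,cv2
from rig import bot
def cam(n):
    p=bot.camera_params(n);f=210/np.tan(np.radians(p['vertical_fov'])/2);return f,p['cx'],p['cy'],np.array(p['extrinsics'])
def ray(c,u,v,z):
    f,cx,cy,E=c;R=E[:3,:3];t=E[:3,3];o=-R.T@t;d=R.T@np.array([(u-cx)/f,(v-cy)/f,1]);return o+d*(z-o[2])/d[2]
def proj(c,P):
    f,cx,cy,E=c;q=E[:3,:3]@np.array(P)+E[:3,3];return f*q[0]/q[2]+cx,f*q[1]/q[2]+cy
def cloud(c,d):
    f,cx,cy,E=c;v,u=np.indices(d.shape);q=np.stack([(u-cx)/f*d,(v-cy)/f*d,d],-1);return (q-E[:3,3])@E[:3,:3]
E
python3 - <<'E'
from h import *
s=bot.get_state();print(s)
for n in ['scene','side','wrist']:
    c=cam(n);im,d=bot.grab_frame(n);cv2.imwrite(f'pics/{n}0.png',im);np.savez(f'{n}0.npz',im=im,d=d,f=c[0],cx=c[1],cy=c[2],E=c[3]);print(n,c)
E
```

```text
pics
{'clock': 0.0, 'joint_pos': array([-1.31608551,  0.47776061,  0.02234085,  1.55638523, -0.01148246,
        1.10930783, -0.08311196]), 'qvel': array([-1.58188152e-04,  2.75061480e-04,  1.09301346e-03, -1.47490385e-03,
        5.64705360e-05, -5.00796526e-04, -7.86521981e-04]), 'tau': array([-2.44521234e-04, -5.82855606e+01,  1.53439835e+00, -2.72606635e+01,
       -5.43002982e-02,  1.68536481e-02,  1.53752876e-04]), 'position': array([0.23936858, 0.63049856, 0.21013621]), 'tool_rot': array([-8.54650466e-05,  1.80403593e-01,  9.83592290e-01, -8.62164496e-04]), 'ft_force': array([-1.17975988, -0.15998574,  0.4062295 ]), 'torque': array([-0.0486369 ,  0.01350452,  0.04497498]), 'gripper_width': 0.08778487889567639}
scene (np.float64(535.8381409446026), 275.4954859837159, 216.10197535440872, array([[ 1.66788006e-01,  9.85992779e-01, -5.95562990e-06,
        -8.86467261e-02],
       [ 7.99673740e-01, -1.35274289e-01, -5.84998099e-01,
        -4.47623291e-01],
       [-5.76804707e-01,  9.75659039e-02, -8.11034663e-01,
         1.43983453e+00],
       [ 0.00000000e+00,  0.00000000e+00,
[... 184 characters left out ...]
        5.61655471e-01],
       [-1.76399963e-01,  4.65312768e-01, -8.67390962e-01,
         1.65788348e-01],
       [ 3.06891062e-01, -8.11286049e-01, -4.97627192e-01,
         6.60467199e-01],
       [ 0.00000000e+00,  0.00000000e+00,  0.00000000e+00,
         1.00000000e+00]]))
wrist (np.float64(294.7796229982512), 276.33575749516484, 206.9668844980761, array([[ 3.53878294e-01,  9.35290964e-01, -9.82251392e-04,
        -6.74866480e-01],
       [ 8.91992504e-01, -3.37179600e-01,  3.01096812e-01,
        -3.64483739e-02],
       [ 2.81281933e-01, -1.07427787e-01, -9.53593071e-01,
         3.91840891e-01],
       [ 0.00000000e+00,  0.00000000e+00,  0.00000000e+00,
         1.00000000e+00]]))
```

View pics/scene0.png

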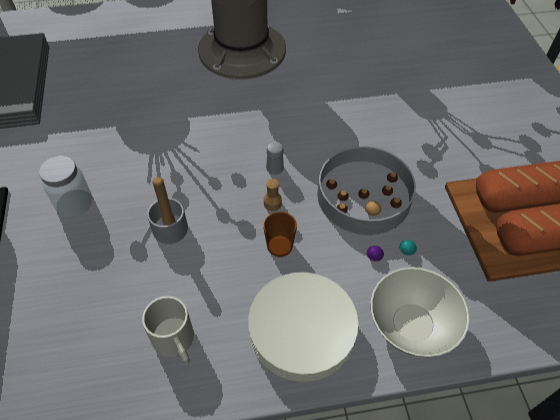

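View pics/side0.png

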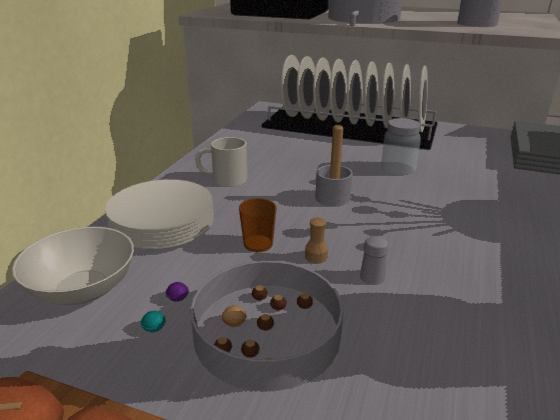

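View pics/wrist0.png

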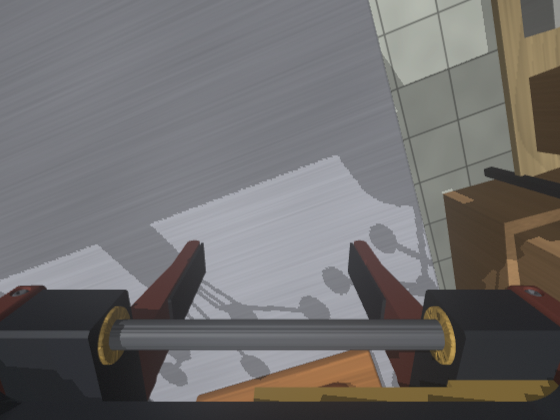

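The scene view shows these things:
- **Sticks:** the long one stands in the cup at (165,205). The short pestle at (273,195), outside any cup, isn't the one meant.
- **Pan:** at (366,190), with the pale, larger walnut at (373,208).
- **Look-alikes:** purple at (375,253) and turquoise at (408,247), both outside the pan.

Next I'll measure and make an enlarged crop.

```bash
cat > m.py <<'E'
from h import *
from scipy.optimize import least_squares
def fit(P):
    P=P[:,:2];r=least_squares(lambda p:np.hypot(*(P-p[:2]).T)-p[2],[*P.mean(0),.05],loss='soft_l1',f_scale=.002);return r.x.round(4),len(P)
L={}
for n in ['scene','side']:
    z=np.load(n+'0.npz');c=(float(z['f']),float(z['cx']),float(z['cy']),z['E']);L[n]=(c,z['im'],z['d'])
    X=cloud(c,z['d']);ok=z['d']>0
    im=z['im'];hsv=cv2.cvtColor(im,cv2.COLOR_BGR2HSV)
    pix={'scene':((366,190),(168,215)),'side':((267,320),(334,185))}[n]
    for nm,(u,v),h,rad in (('pan',pix[0],.05,.13),('cup',pix[1],.06,.05)):
        g=ray(c,u,v,h);m=ok&(abs(X[...,2]-h)<.004)&(np.hypot(X[...,0]-g[0],X[...,1]-g[1])<rad)
        print(n,nm,g.round(3),fit(X[m]))
    g=ray(c,*pix[1],.06);m=ok&(X[...,2]>.075)&(X[...,2]<.2)&(np.hypot(X[...,0]-g[0],X[...,1]-g[1])<.07)
    S=X[m]
    for a in np.arange(.08,.17,.015):
        k=S[abs(S[:,2]-a)<.0075]
        if len(k): print('stick z',a.round(3),k.mean(0).round(4),len(k),'top',S[:,2].max().round(3))
    # nuts: colour blobs inside pan
    g=ray(c,*pix[0],.02);m=ok&(np.hypot(X[...,0]-g[0],X[...,1]-g[1])<.11)&(hsv[...,1]>90)&(X[...,2]>.005)&(X[...,2]<.06)
    N,lab,st,ce=cv2.connectedComponentsWithStats(m.astype(np.uint8))
    for i in range(1,N):
        if st[i,4]>25:
            k=X[lab==i];print(' nut',ce[i].round(),st[i,4],'ray z.015',ray(c,*ce[i],.016)[:2].round(4),'zmax',k[:,2].max().round(3),'V',hsv[...,2][lab==i].mean().round())
im=L['scene'][1]
cv2.imwrite('pics/crop.png',np.hstack([cv2.resize(im[150:270,120:220],None,fx=4,fy=4),cv2.resize(im[140:260,320:420],None,fx=4,fy=4)]))
E
python3 m.py
```

```text
scene pan [0.561 0.182 0.05 ] (array([0.5393, 0.1897, 0.0975]), 511)
scene cup [ 0.564 -0.218  0.06 ] (array([ 0.5558, -0.2234,  0.0335]), 221)
stick z 0.08 [ 0.5612 -0.221   0.0815] 45 top 0.157
stick z 0.095 [ 0.5609 -0.2206  0.0946] 47 top 0.157
stick z 0.11 [ 0.5612 -0.2206  0.1107] 61 top 0.157
stick z 0.125 [ 0.5611 -0.2206  0.126 ] 57 top 0.157
stick z 0.14 [ 0.5612 -0.2207  0.1409] 54 top 0.157
stick z 0.155 [ 0.5567 -0.2212  0.1533] 86 top 0.157
 nut [392. 177.] 69 ray z.015 [0.5097 0.2588] zmax 0.026 V 51.0
 nut [331. 184.] 71 ray z.015 [0.5061 0.1256] zmax 0.025 V 53.0
 nut [387. 190.] 73 ray z.015 [0.5427 0.2384] zmax 0.027 V 52.0
 nut [363. 193.] 72 ray z.015 [0.5423 0.1864] zmax 0.025 V 53.0
 nut [342. 195.] 74 ray z.015 [0.5403 0.1417] zmax 0.026 V 71.0
 nut [396. 202.] 77 ray z.015 [0.5771 0.2468] zmax 0.027 V 52.0
 nut [373. 208.] 170 ray z.015 [0.5833 0.195 ] zmax 0.034 V 123.0
 nut [342. 207.] 57 ray z.015 [0.5712 0.133 ] zmax 0.026 V 83.0
side pan [0.525 0.219 0.05 ] (array([0.5359, 0.1921, 0.0974]), 1542)
side cup [ 0.538 -0.164  0.06 ] (array([ 0.5474, -0.1999,  0.0159]), 96)
stick z 0.08 [ 0.5491 -0.2137  0.0815] 59 top 0.157
stick z 0.095 [ 0.5497 -0.2141  0.0951] 72 top 0.157
stick z 0.11 [ 0.5489 -0.2136  0.1102] 75 top 0.157
stick z 0.125 [ 0.5495 -0.2144  0.1253] 75 top 0.157
stick z 0.14 [ 0.5494 -0.214   0.1399] 78 top 0.157
stick z 0.155 [ 0.5498 -0.2166  0.1531] 66 top 0.157
 nut [259. 292.] 169 ray z.015 [0.5709 0.1329] zmax 0.026 V 66.0
 nut [304. 301.] 175 ray z.015 [0.5035 0.1271] zmax 0.026 V 48.0
 nut [278. 302.] 178 ray z.015 [0.5377 0.1437] zmax 0.027 V 66.0
 nut [234. 316.] 382 ray z.015 [0.5846 0.1924] zmax 0.033 V 95.0
 nut [265. 322.] 197 ray z.015 [0.5401 0.1888] zmax 0.026 V 49.0
 nut [223. 344.] 163 ray z.015 [0.575  0.2455] zmax 0.026 V 54.0
 nut [250. 348.] 228 ray z.015 [0.5401 0.2407] zmax 0.026 V 49.0
```

View pics/crop.png

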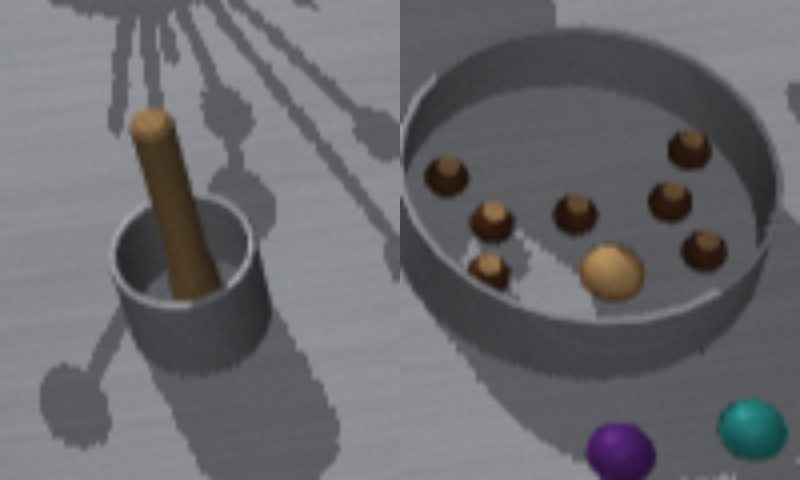

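The crop confirms it: the long, pale stick standing in the cup, and in the pan one larger pale walnut among 7 dark hazelnuts. The two views agree on three points:
- **Stick axis:** about (0.5525, -0.2205), top at z = 0.157, which matches 6 + 150 mm.
- **Pan centre:** (0.5376, 0.191).
- **Walnut:** 46 mm from the pan centre, on the far side.

Now I'll turn the tool so its y axis lies along world x, and raise it.

Emit:
apply_moves(steps=[[1,0,0,-1,8.5],[1,0,0,-1,8.5],[1,0,0,-1,8.5],[1,0,0,-1,8.5],[1,0,0,0,8.5],[1,0,0,0,8.5],[1,0,0,0,8.5],[1,0,0,0,8.5],[1,0,0,0,1.2],[1,0,0,0,0]], force=40)

```text
clock: 1.15
position: [0.2394, 0.631, 0.2508]
tool_rot: [0.0, 0.706, 0.708, -0.0]
ft_force: [-0.2, -0.1, -0.9]
gripper_width: 0.0878
```

```bash
python3 - <<'E'
from h import *
from m import fit,L
for n in L:
    c,im,d=L[n];X=cloud(c,d);r=np.hypot(X[...,0]-.555,X[...,1]+.223)
    print(n,fit(X[(d>0)&(abs(X[...,2]-.06)<.005)&(r<.042)&(r>.024)]))
E
```

```text
scene pan [0.561 0.182 0.05 ] (array([0.5393, 0.1897, 0.0975]), 511)
scene cup [ 0.564 -0.218  0.06 ] (array([ 0.5558, -0.2234,  0.0335]), 221)
stick z 0.08 [ 0.5612 -0.221   0.0815] 45 top 0.157
stick z 0.095 [ 0.5609 -0.2206  0.0946] 47 top 0.157
stick z 0.11 [ 0.5612 -0.2206  0.1107] 61 top 0.157
stick z 0.125 [ 0.5611 -0.2206  0.126 ] 57 top 0.157
stick z 0.14 [ 0.5612 -0.2207  0.1409] 54 top 0.157
stick z 0.155 [ 0.5567 -0.2212  0.1533] 86 top 0.157
 nut [392. 177.] 69 ray z.015 [0.5097 0.2588] zmax 0.026 V 51.0
 nut [331. 184.] 71 ray z.015 [0.5061 0.1256] zmax 0.025 V 53.0
 nut [387. 190.] 73 ray z.015 [0.5427 0.2384] zmax 0.027 V 52.0
 nut [363. 193.] 72 ray z.015 [0.5423 0.1864] zmax 0.025 V 53.0
 nut [342. 195.] 74 ray z.015 [0.5403 0.1417] zmax 0.026 V 71.0
 nut [396. 202.] 77 ray z.015 [0.5771 0.2468] zmax 0.027 V 52.0
 nut [373. 208.] 170 ray z.015 [0.5833 0.195 ] zmax 0.034 V 123.0
 nut [342. 207.] 57 ray z.015 [0.5712 0.133 ] zmax 0.026 V 83.0
side pan [0.525 0.219 0.05 ] (array([0.5359, 0.1921, 0.0974]), 1542)
side cup [ 0.538 -0.164  0.06 ] (array([ 0.5474, -0.1999, 
[... 179 characters left out ...]
 0.125 [ 0.5495 -0.2144  0.1253] 75 top 0.157
stick z 0.14 [ 0.5494 -0.214   0.1399] 78 top 0.157
stick z 0.155 [ 0.5498 -0.2166  0.1531] 66 top 0.157
 nut [259. 292.] 169 ray z.015 [0.5709 0.1329] zmax 0.026 V 66.0
 nut [304. 301.] 175 ray z.015 [0.5035 0.1271] zmax 0.026 V 48.0
 nut [278. 302.] 178 ray z.015 [0.5377 0.1437] zmax 0.027 V 66.0
 nut [234. 316.] 382 ray z.015 [0.5846 0.1924] zmax 0.033 V 95.0
 nut [265. 322.] 197 ray z.015 [0.5401 0.1888] zmax 0.026 V 49.0
 nut [223. 344.] 163 ray z.015 [0.575  0.2455] zmax 0.026 V 54.0
 nut [250. 348.] 228 ray z.015 [0.5401 0.2407] zmax 0.026 V 49.0
scene (array([ 0.5564, -0.2232,  0.0339]), 218)
side (array([ 0.5523, -0.221 ,  0.0338]), 200)
```

Emit:
apply_moves(steps=[[1,-3,3,0,0],[1,-3,3,0,0],[1,-3,3,0,0],[1,-3,3,0,0],[1,-3,3,0,0],[1,-3,3,0,0],[1,-3,3,0,0],[1,-3,3,0,0],[1,-3,3,0,0],[1,-3,3,0,0]])

```text
clock: 2.15
position: [0.5406, 0.3298, 0.2512]
tool_rot: [-0.0, 0.706, 0.708, 0.0]
ft_force: [0.8, 0.2, -0.2]
gripper_width: 0.0877
```

Emit:
apply_moves(steps=[[1,-4,0,0,0],[1,-4,0,0,0],[1,-4,0,0,0],[1,-4,0,0,0],[1,-4,0,0,0],[1,-4,0,0,0],[1,-4,0,0,0],[1,-4,0,0,0],[1,-4,0,0,0],[1,-4,0,0,0]])

```text
clock: 3.15
position: [0.5395, -0.0705, 0.2513]
tool_rot: [0.0, 0.706, 0.708, 0.0]
ft_force: [0.8, 0.7, -0.2]
gripper_width: 0.0878
```

Emit:
apply_moves(steps=[[1,-4,0,0,0],[1,-4,0,0,0],[1,-4,0,0,0],[1,-3,0.5,0,0],[1,0,0.8,0,0],[1,0,0,0,0]])

```text
clock: 3.75
position: [0.5534, -0.2189, 0.2508]
tool_rot: [-0.0, 0.706, 0.708, 0.0]
ft_force: [-0.3, 0.9, 0.6]
gripper_width: 0.0878
```

Emit:
apply_moves(steps=[[1,-0.15,-0.1,2,0],[1,0,0,2,0],[1,0,0,2,0],[1,0,0,2,0],[1,0,0,2,0],[1,0,0,2,0],[1,0,0,1.2,0],[1,0,0,0.7,0],[1,0,0,0,0],[1,0,0,0,0]])

```text
clock: 4.75
position: [0.5522, -0.2203, 0.1127]
tool_rot: [0.0, 0.707, 0.707, 0.0]
ft_force: [0.2, -0.3, 0.8]
gripper_width: 0.0876
```

Emit:
apply_moves(steps=[[0.4,0,0,0,0],[0.3,0,0,0,0],[0.2,0,0,0,0],[0,0,0,0,0],[0,0,0,0,0],[0,0,0,0,0],[0,0,0,0,0],[0,0,0,0,0]], force=40)

```text
clock: 5.55
position: [0.5517, -0.2203, 0.112]
tool_rot: [-0.0, 0.707, 0.707, -0.0]
ft_force: [-0.0, -0.3, -0.4]
gripper_width: 0.0272
```

```bash
python3 - <<'E'
from h import *
im,d=bot.grab_frame('side');cv2.imwrite('pics/side1.png',im);print(bot.get_state()['gripper_width'])
E
```

```text
0.023362867560761502
```

View pics/side1.png

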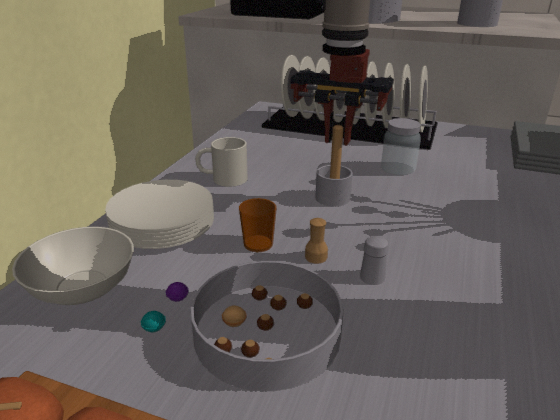

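```bash
python3 - <<'E'
from h import *
s=bot.get_state();print(s['clock'],s['position'],s['gripper_width'])
for n in ['side','scene']:
  c=cam(n)
  for P in ([.5525,-.2205,.157],[.5525,-.2205,.087],[.5525,-.2205,.106]): print(n,np.round(proj(c,P)))
  im,d=bot.grab_frame(n);cv2.imwrite(f'pics/{n}2.png',cv2.resize(im[60:260,(60 if n=='scene' else 230):][:,:220],None,fx=3,fy=3))
  if n=='side':
    X=cloud(c,d)
    for u,v in ((330,135),(348,137),(338,132),(336,160)): print(u,v,X[v,u].round(3))
im,d=bot.grab_frame('wrist');cv2.imwrite('pics/wrist2.png',im)
E
```

```text
5.6 [ 0.55172907 -0.22033543  0.11202637] 0.023362867560761502
side [337. 126.]
side [335. 160.]
side [335. 151.]
330 135 [ 0.563 -0.212  0.14 ]
348 137 [ 0.53  -0.22   0.137]
338 132 [ 0.548 -0.211  0.148]
336 160 [ 0.548 -0.214  0.09 ]
scene [158. 179.]
scene [164. 202.]
scene [162. 196.]
```

View pics/side2.png

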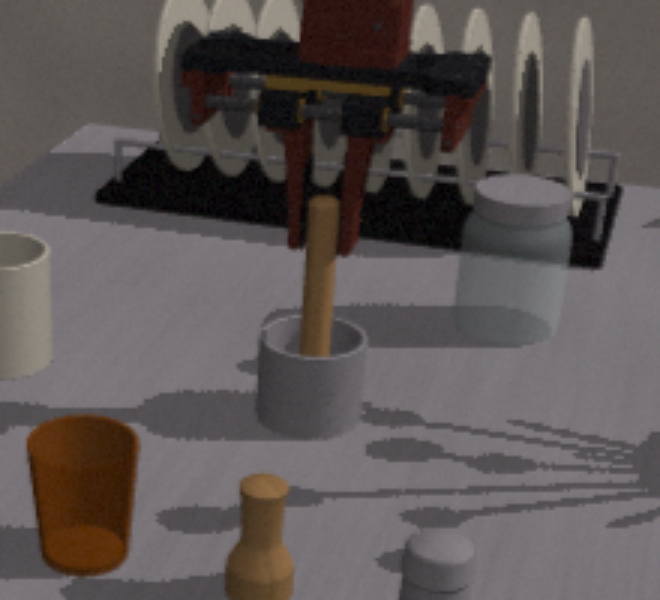

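View pics/scene2.png

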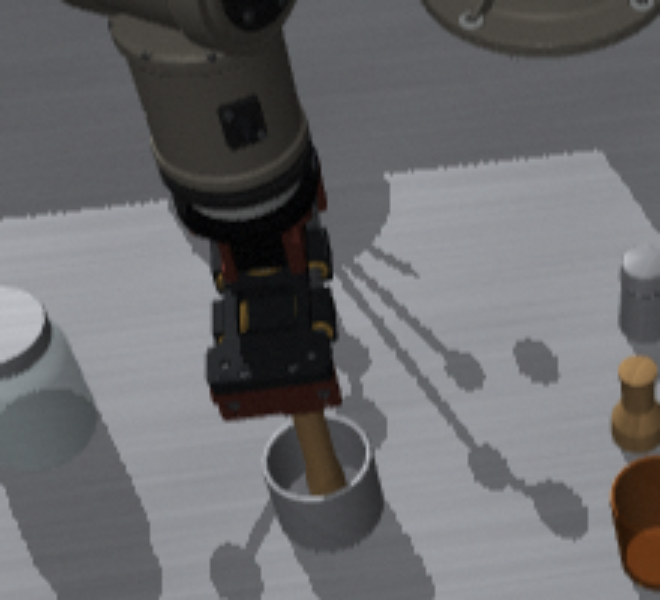

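View pics/wrist2.png

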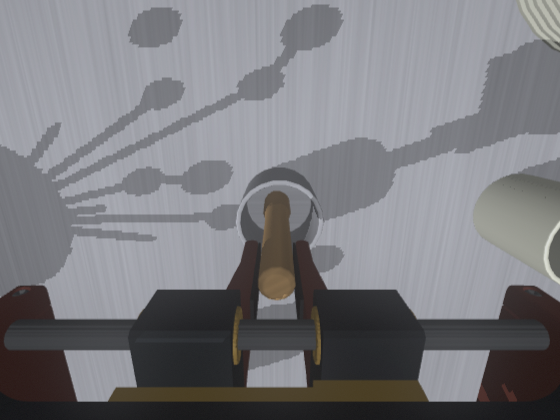

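```bash
python3 - <<'E'
from h import *
for n in ['side','wrist']:
    c=cam(n);im,d=bot.grab_frame(n);X=cloud(c,d)
    if n=='side':
        m=(im[...,2].astype(int)>im[...,0]*1.8)&(X[...,2]>.05)&(X[...,2]<.25)&(abs(X[...,0]-.552)<.12)&(abs(X[...,1]+.22)<.06)
        for u in (326,328,330,332,344,346,348,350):
            print(u,[(v,*X[v,u].round(3)) for v in range(130,146,2)])
    else:
        for u,v in ((250,250),(303,248),(278,285),(276,215)): print('w',u,v,X[v,u].round(3))
        print(np.linalg.inv(c[3])[:3,3])
print(bot.get_state()['gripper_width'],bot.get_state()['clock'])
E
```

```text
326 [(130, np.float64(0.665), np.float64(-0.582), np.float64(0.011)), (132, np.float64(0.661), np.float64(-0.567), np.float64(0.011)), (134, np.float64(0.659), np.float64(-0.56), np.float64(0.008)), (136, np.float64(0.661), np.float64(-0.571), np.float64(-0.002)), (138, np.float64(0.656), np.float64(-0.552), np.float64(-0.0)), (140, np.float64(0.653), np.float64(-0.539), np.float64(-0.001)), (142, np.float64(0.648), np.float64(-0.523), np.float64(0.0)), (144, np.float64(0.644), np.float64(-0.509), np.float64(0.0))]
328 [(130, np.float64(0.567), np.float64(-0.209), np.float64(0.15)), (132, np.float64(0.567), np.float64(-0.209), np.float64(0.146)), (134, np.float64(0.566), np.float64(-0.209), np.float64(0.142)), (136, np.float64(0.566), np.float64(-0.208), np.float64(0.139)), (138, np.float64(0.566), np.float64(-0.21), np.float64(0.134)), (140, np.float64(0.566), np.float64(-0.212), np.float64(0.129)), (142, np.float64(0.565), np.float64(-0.209), np.float64(0.126)), (144, np.float64(0.639), np.float64(-0.508), np.float64(0.002))]
330 [(130, np.float64(0.563), np.float64(-0.209), np.flo
[... 2566 characters left out ...]
t64(0.603), np.float64(-0.602), np.float64(0.012)), (132, np.float64(0.601), np.float64(-0.591), np.float64(0.011)), (134, np.float64(0.596), np.float64(-0.571), np.float64(0.012)), (136, np.float64(0.595), np.float64(-0.565), np.float64(0.009)), (138, np.float64(0.594), np.float64(-0.563), np.float64(0.004)), (140, np.float64(0.593), np.float64(-0.56), np.float64(-0.0)), (142, np.float64(0.589), np.float64(-0.543), np.float64(0.001)), (144, np.float64(0.584), np.float64(-0.522), np.float64(0.004))]
w 250 250 [ 0.537 -0.208  0.138]
w 303 248 [ 0.566 -0.208  0.135]
w 278 285 [ 0.552 -0.219  0.155]
w 276 215 [ 0.551 -0.21   0.073]
[ 0.55127612 -0.13640039  0.28577883]
0.019399462992611298 5.85
```

```bash
python3 - <<'E'
from h import *
c=cam('side');im,d=bot.grab_frame('side');X=cloud(c,d)
for u in (300,310,326,340,350,380): print(u,[(v,X[v,u].round(3).tolist()) for v in range(84,126,3) if abs(X[v,u,1]+.22)<.08])
E
```

```text
300 [(84, [0.619, -0.19, 0.237]), (87, [0.623, -0.204, 0.228]), (90, [0.623, -0.205, 0.222]), (93, [0.62, -0.194, 0.22]), (96, [0.624, -0.207, 0.21])]
310 [(87, [0.615, -0.243, 0.219]), (93, [0.601, -0.196, 0.221]), (96, [0.6, -0.193, 0.216])]
326 [(84, [0.572, -0.196, 0.24]), (87, [0.574, -0.205, 0.232]), (90, [0.573, -0.202, 0.228]), (93, [0.57, -0.19, 0.226]), (96, [0.569, -0.188, 0.221]), (99, [0.569, -0.189, 0.215]), (102, [0.568, -0.187, 0.21]), (105, [0.574, -0.21, 0.198]), (108, [0.573, -0.208, 0.193]), (111, [0.573, -0.212, 0.186]), (114, [0.573, -0.21, 0.181])]
340 [(84, [0.547, -0.198, 0.242]), (87, [0.548, -0.203, 0.235]), (90, [0.548, -0.204, 0.23]), (96, [0.545, -0.195, 0.222]), (99, [0.544, -0.191, 0.217])]
350 [(84, [0.529, -0.197, 0.244]), (87, [0.529, -0.199, 0.238]), (90, [0.529, -0.199, 0.233]), (93, [0.528, -0.196, 0.228]), (96, [0.525, -0.186, 0.226]), (99, [0.525, -0.189, 0.22]), (102, [0.525, -0.189, 0.214]), (105, [0.525, -0.19, 0.209]), (108, [0.529, -0.21, 0.197]), (111, [0.528, -0.209, 0.192]), (114, [0.528, -0.21, 0.186]), (117, [0.527, -0.212, 0.18]), (120, [0.528, -0.219, 0.172]), (123, [0.53, -0.228, 0.162])]
380 [(84, [0.478, -0.205, 0.247]), (87, [0.476, -0.189, 0.246]), (90, [0.475, -0.19, 0.24]), (93, [0.474, -0.189, 0.236]), (96, [0.474, -0.187, 0.231]), (99, [0.473, -0.186, 0.226]), (102, [0.473, -0.19, 0.22]), (105, [0.472, -0.189, 0.215]), (108, [0.471, -0.189, 0.21])]
```

The side and wrist views agree that the fingertips are at z ≈ 0.125 and the gripper body at about 0.207. That is roughly 38 mm higher than the reported TCP implies, so the grip is near the stick's top. I'll open, go 3 cm lower and grip again, checking by picture and force.

Emit:
apply_moves(steps=[[0.5,0,0,0,0],[0.5,0,0,0,0],[0.5,0,0,0,0],[0.5,0,0,0.6,0],[0.5,0,0,0.6,0],[0.5,0,0,0.6,0],[0.5,0,0,0.6,0],[0.5,0,0,0.6,0],[0.5,0,0,0,0],[0.5,0,0,0,0]], force=40)

```text
clock: 6.9
position: [0.5516, -0.2204, 0.0819]
tool_rot: [-0.0, 0.707, 0.707, -0.0]
ft_force: [-0.2, 0.7, -0.6]
gripper_width: 0.0436
```

```bash
python3 - <<'E'
from h import *
c=cam('side');im,d=bot.grab_frame('side');X=cloud(c,d)
cv2.imwrite('pics/side3.png',cv2.resize(im[60:260,230:450],None,fx=3,fy=3))
m=(abs(X[...,1]+.22)<.04)&(X[...,2]>.065)&(abs(X[...,0]-.552)<.06)
for lo,hi in ((.52,.545),(.563,.60)):
    k=m&(X[...,0]>lo)&(X[...,0]<hi);print(np.percentile(X[...,2][k],[0,1,5]),k.sum())
k=m&(abs(X[...,0]-.55)<.008);print('stick y,z',X[k][:,1:].min(0),X[k].mean(0))
E
```

```text
[0.06529052 0.08015952 0.11218207] 2118
[0.09370527 0.09902139 0.11817133] 1658
stick y,z [-0.24438473  0.06502091] [ 0.5497185  -0.19584533  0.24328289]
```

View pics/side3.png

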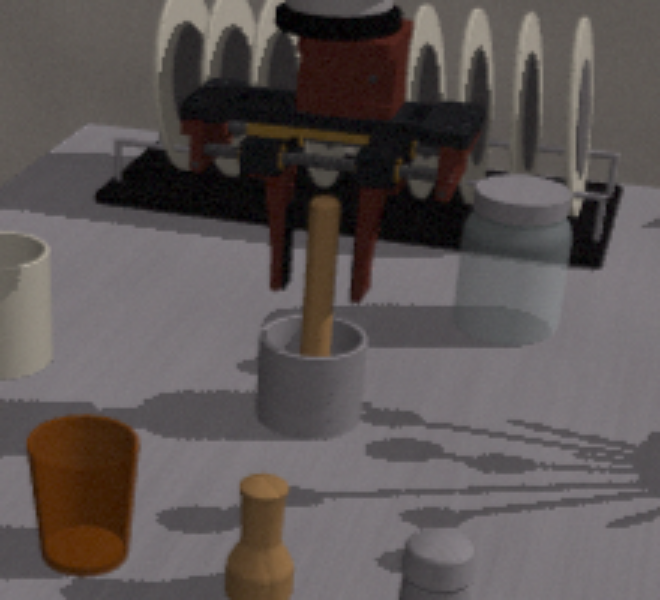

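Fingertips now flank the stick at z ≈ 0.094, above the cup rim and free of contact. I'll close here and lift.

Emit:
apply_moves(steps=[[0,0,0,0,0],[0,0,0,0,0],[0,0,0,0,0],[0,0,0,0,0],[0,0,0,0,0],[0,0,0,0,0],[0,0,0,0,0],[0,0,0,-0.5,0],[0,0,0,-0.5,0],[0,0,0,0,0]], force=50)

```text
clock: 7.95
position: [0.5521, -0.2206, 0.0928]
tool_rot: [0.0, 0.707, 0.707, 0.0]
ft_force: [0.6, -0.4, -1.5]
gripper_width: 0.0196
```

Emit:
apply_moves(steps=[[0,0,0,-2,0],[0,0,0,-2,0],[0,0,0,-2,0],[0,0,0,-2,0],[0,0,0,-2,0],[0,0,0,-2,0],[0,0,0,-1,0],[0,0,0,0,0]])

```text
clock: 8.75
position: [0.5524, -0.2207, 0.2232]
tool_rot: [0.001, 0.707, 0.707, 0.001]
ft_force: [-0.0, 0.0, -1.5]
gripper_width: 0.0196
```

```bash
python3 - <<'E'
from h import *
s=bot.get_state();print(s['position'],s['gripper_width'])
for n in ['side','scene']:
    c=cam(n);im,d=bot.grab_frame(n);X=cloud(c,d)
    hsv=cv2.cvtColor(im,cv2.COLOR_BGR2HSV)
    m=(hsv[...,1]>70)&(hsv[...,0]>8)&(hsv[...,0]<25)&(np.hypot(X[...,0]-.552,X[...,1]+.22)<.05)&(X[...,2]>.1)&(X[...,2]<.4)
    S=X[m]
    for a in np.arange(.11,.32,.02):
        k=S[abs(S[:,2]-a)<.01]
        if len(k)>4: print(n,a.round(2),np.median(k,0).round(4),len(k),k[:,2].min().round(3))
    cv2.imwrite(f'pics/{n}4.png',im)
E
```

```text
[ 0.5524125  -0.22067761  0.22321705] 0.01956656947716115
side 0.15 [ 0.548  -0.212   0.1536] 78 0.147
side 0.17 [ 0.5488 -0.2117  0.1701] 142 0.16
side 0.19 [ 0.5491 -0.2136  0.1892] 121 0.18
side 0.21 [ 0.5486 -0.2135  0.2099] 118 0.2
side 0.23 [ 0.5493 -0.2135  0.2303] 120 0.22
side 0.25 [ 0.5505 -0.2133  0.2502] 123 0.24
side 0.27 [ 0.5506 -0.2133  0.2695] 124 0.26
side 0.29 [ 0.5501 -0.2137  0.2901] 137 0.28
side 0.31 [ 0.5622 -0.2092  0.3123] 11 0.301
scene 0.15 [ 0.5632 -0.2194  0.154 ] 59 0.147
scene 0.17 [ 0.5629 -0.2197  0.1711] 107 0.16
scene 0.19 [ 0.5615 -0.2205  0.1887] 97 0.18
scene 0.21 [ 0.5613 -0.2197  0.2095] 86 0.2
scene 0.23 [ 0.5635 -0.2203  0.2235] 26 0.22
```

View pics/side4.png

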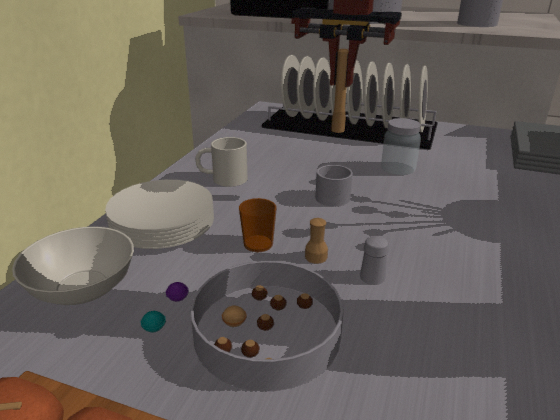

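The stick is held vertical with its foot at z = 0.147, 0.076 m below the reported TCP. Next I'll carry it to above the pan's near side at (0.490, 0.191).

Emit:
apply_moves(steps=[[0,2,-0.4,0,0],[0,3.5,-0.6,0,0],[0,3.5,-0.6,0,0],[0,3.5,-0.6,0,0],[0,3.5,-0.6,0,0],[0,3.5,-0.6,0,0],[0,3.5,-0.6,0,0],[0,3.5,-0.6,0,0],[0,3.5,-0.6,0,0],[0,3.5,-0.6,0,0]])

```text
clock: 9.85
position: [0.4924, 0.1158, 0.2209]
tool_rot: [-0.0, 0.707, 0.707, -0.001]
ft_force: [1.4, 0.2, -0.6]
gripper_width: 0.0192
```

Emit:
apply_moves(steps=[[0,3.5,-0.4,0,0],[0,3,0,0,0],[0,1.2,0,0,0],[0,0,0,0,0],[0,0,0,0,0]])

```text
clock: 10.35
position: [0.4896, 0.1898, 0.2214]
tool_rot: [0.0, 0.708, 0.707, -0.001]
ft_force: [-0.6, -0.4, -1.4]
gripper_width: 0.0191
```

```bash
python3 - <<'E'
from h import *
s=bot.get_state();print(s['position'])
c=cam('side');im,d=bot.grab_frame('side');X=cloud(c,d)
hsv=cv2.cvtColor(im,cv2.COLOR_BGR2HSV);P=s['position']
m=(hsv[...,1]>70)&(hsv[...,0]>8)&(hsv[...,0]<25)&(np.hypot(X[...,0]-P[0],X[...,1]-P[1])<.05)&(X[...,2]>.08)&(X[...,2]<.4)
S=X[m]
for a in np.arange(.11,.32,.04):
    k=S[abs(S[:,2]-a)<.02]
    if len(k)>4: print(a.round(2),np.median(k,0).round(4),len(k),k[:,2].min().round(3))
cv2.imwrite('pics/side5.png',im)
E
```

```text
[0.4895672  0.18982804 0.22143829]
0.15 [0.4854 0.1989 0.1584] 372 0.145
0.19 [0.4861 0.1974 0.188 ] 583 0.17
0.23 [0.487  0.1973 0.2296] 550 0.21
0.27 [0.4882 0.1975 0.2703] 614 0.25
0.31 [0.4882 0.1965 0.2999] 329 0.29
```

View pics/side5.png

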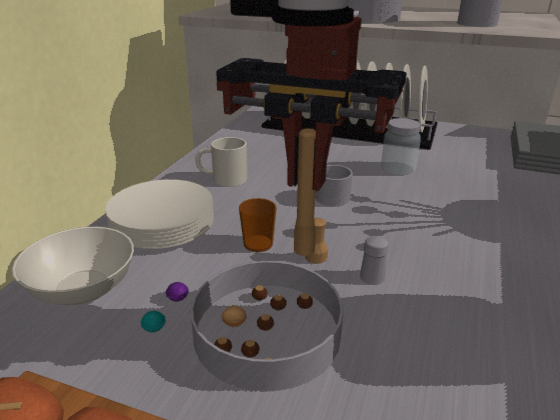

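Still vertical, foot at 0.145. Lowering by 13.3 cm so the foot ends about 7 mm above the pan floor.

Emit:
apply_moves(steps=[[0,0.1,0,2,0],[0,0,0,2,0],[0,0,0,2,0],[0,0,0,2,0],[0,0,0,2,0],[0,0,0,1.5,0],[0,0,0,1,0],[0,0,0,0.8,0],[0,0,0,0,0],[0,0,0,0,0]])

```text
clock: 11.4
position: [0.4901, 0.1924, 0.0895]
tool_rot: [0.0, 0.707, 0.707, 0.0]
ft_force: [0.4, -0.2, -0.9]
gripper_width: 0.0192
```

```bash
python3 - <<'E'
from h import *
s=bot.get_state();print(s['position'],s['ft_force'])
im,d=bot.grab_frame('scene');cv2.imwrite('pics/scene6.png',im)
# plan: circle r=48mm about pan centre, clockwise near->left->far->right->near; 48 rows, tool x=+y, tool y=+x
c=np.array([.5376,.191]);r=.048
a=np.arange(49)*2*np.pi/48
P=np.c_[c[0]-r*np.cos(a),c[1]+r*np.sin(a)]
D=np.diff(P,axis=0)*100
print(np.c_[D[:,1],D[:,0]].round(2).tolist())
E
```

```text
[0.49006936 0.19237467 0.08947897] [ 0.35585382 -0.16866126 -0.88779904]
[[0.63, 0.04], [0.62, 0.12], [0.59, 0.2], [0.56, 0.28], [0.52, 0.35], [0.47, 0.41], [0.41, 0.47], [0.35, 0.52], [0.28, 0.56], [0.2, 0.59], [0.12, 0.62], [0.04, 0.63], [-0.04, 0.63], [-0.12, 0.62], [-0.2, 0.59], [-0.28, 0.56], [-0.35, 0.52], [-0.41, 0.47], [-0.47, 0.41], [-0.52, 0.35], [-0.56, 0.28], [-0.59, 0.2], [-0.62, 0.12], [-0.63, 0.04], [-0.63, -0.04], [-0.62, -0.12], [-0.59, -0.2], [-0.56, -0.28], [-0.52, -0.35], [-0.47, -0.41], [-0.41, -0.47], [-0.35, -0.52], [-0.28, -0.56], [-0.2, -0.59], [-0.12, -0.62], [-0.04, -0.63], [0.04, -0.63], [0.12, -0.62], [0.2, -0.59], [0.28, -0.56], [0.35, -0.52], [0.41, -0.47], [0.47, -0.41], [0.52, -0.35], [0.56, -0.28], [0.59, -0.2], [0.62, -0.12], [0.63, -0.04]]
```

View pics/scene6.png

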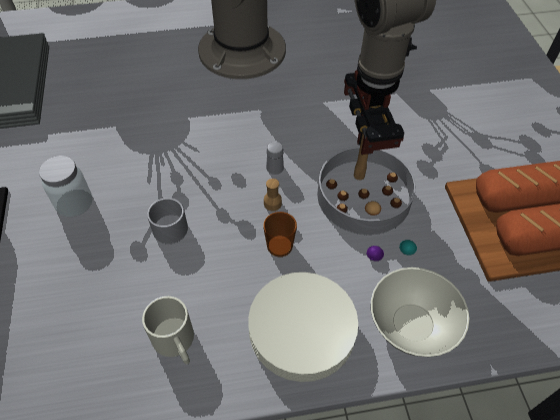

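The stick foot is down at the near side at (360,178), with the nuts undisturbed and the force near zero. Now the first quarter, near to left.

Emit:
apply_moves(steps=[[0,0.55,0.04,0.2,0],[0,0.6,0.12,0,0],[0,0.6,0.2,0,0],[0,0.55,0.28,0,0],[0,0.5,0.35,0,0],[0,0.47,0.4,0,0],[0,0.4,0.47,0,0],[0,0.35,0.52,0,0],[0,0.28,0.56,0,0],[0,0.2,0.6,0,0]])

```text
clock: 12.45
position: [0.5255, 0.2378, 0.087]
tool_rot: [-0.0, 0.707, 0.707, -0.0]
ft_force: [0.3, -0.2, -0.9]
gripper_width: 0.0192
```

Emit:
apply_moves(steps=[[0,0.12,0.62,0,0],[0,0.04,0.63,0,0],[0,0,0,0,0]])

```text
clock: 12.75
position: [0.5386, 0.239, 0.0871]
tool_rot: [0.0, 0.707, 0.707, 0.0]
ft_force: [0.2, 0.7, -1.4]
gripper_width: 0.0195
```

```bash
cat > chk.py <<'E'
from h import *
import sys
from scipy.optimize import least_squares
t=sys.argv[1];s=bot.get_state();P=s['position'];print(s['clock'],P,s['gripper_width'])
c=cam('side');im,d=bot.grab_frame('side');X=cloud(c,d);hsv=cv2.cvtColor(im,cv2.COLOR_BGR2HSV)
m=(d>0)&(abs(X[...,2]-.05)<.004)&(abs(np.hypot(X[...,0]-.5376,X[...,1]-.191)-.098)<.02)&(hsv[...,1]<60)
K=X[m][:,:2];r=least_squares(lambda p:np.hypot(*(K-p[:2]).T)-p[2],[.5376,.191,.098],loss='soft_l1',f_scale=.002).x;print('pan(side; was .5359,.1921)',r.round(4))
m=(hsv[...,1]>70)&(hsv[...,0]>8)&(hsv[...,0]<25)&(np.hypot(X[...,0]-P[0],X[...,1]-P[1])<.04)&(X[...,2]>.03)&(X[...,2]<.17)
S=X[m]
for a in (.05,.08,.11,.14):
    k=S[abs(S[:,2]-a)<.012]
    if len(k)>4: print('stick',a,np.median(k,0).round(4),len(k))
cv2.imwrite(f'pics/side{t}.png',cv2.resize(im[180:400,150:370],None,fx=2.5,fy=2.5))
E
python3 chk.py 7
```

```text
12.75 [0.53863437 0.23900457 0.08709237] 0.0195036755936408
pan(side; was .5359,.1921) [0.5359 0.1921 0.0974]
stick 0.05 [0.5338 0.2464 0.049 ] 286
stick 0.08 [0.5345 0.2461 0.0801] 237
stick 0.11 [0.5366 0.2466 0.1098] 225
stick 0.14 [0.5367 0.2464 0.14  ] 245
```

View pics/side7.png

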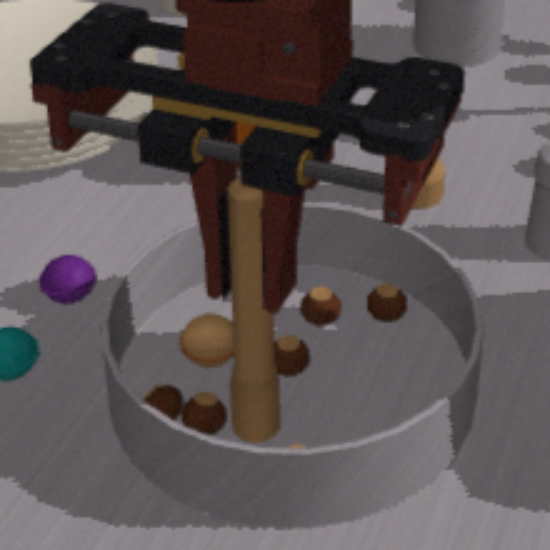

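Foot at the left side, pan not moved, stick upright and pushing a hazelnut ahead. Next quarter, left to far.

Emit:
apply_moves(steps=[[0,-0.04,0.63,0,0],[0,-0.12,0.62,0,0],[0,-0.2,0.6,0,0],[0,-0.28,0.56,0,0],[0,-0.35,0.52,0,0],[0,-0.4,0.47,0,0],[0,-0.47,0.4,0,0],[0,-0.52,0.35,0,0],[0,-0.56,0.28,0,0],[0,-0.6,0.2,0,0]])

```text
clock: 13.8
position: [0.584, 0.2033, 0.0871]
tool_rot: [-0.0, 0.707, 0.707, 0.0]
ft_force: [0.5, 1.0, -1.6]
gripper_width: 0.0197
```

Emit:
apply_moves(steps=[[0,-0.62,0.12,0,0],[0,-0.63,0.04,0,0],[0,0,0,0,0]])

```text
clock: 14.1
position: [0.5855, 0.1898, 0.0871]
tool_rot: [0.0, 0.708, 0.707, -0.0]
ft_force: [0.4, 0.8, -0.2]
gripper_width: 0.0195
```

```bash
python3 chk.py 8
```

```text
14.1 [0.58550794 0.18977947 0.08709995] 0.019460354861069777
pan(side; was .5359,.1921) [0.5359 0.1921 0.0974]
stick 0.05 [0.5798 0.197  0.0488] 263
stick 0.08 [0.5807 0.1966 0.0804] 209
stick 0.11 [0.5836 0.1972 0.1105] 197
stick 0.14 [0.5832 0.1971 0.1406] 225
```

View pics/side8.png

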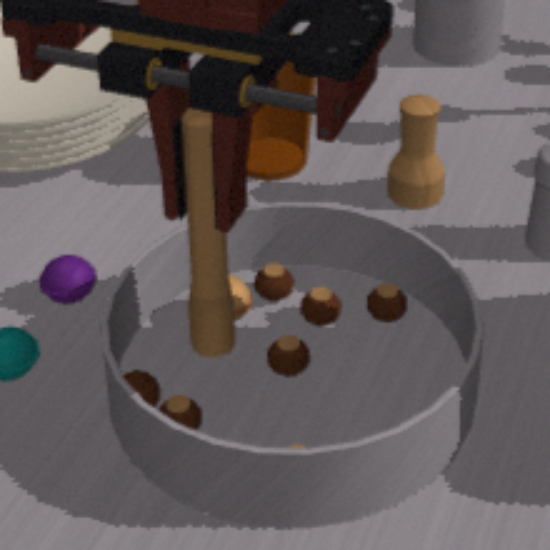

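The walnut is being swept ahead of the stick towards the right side, and the pan hasn't moved. Next quarter, far to right.

Emit:
apply_moves(steps=[[0,-0.63,-0.04,0,0],[0,-0.62,-0.12,0,0],[0,-0.6,-0.2,0,0],[0,-0.56,-0.28,0,0],[0,-0.52,-0.35,0,0],[0,-0.47,-0.4,0,0],[0,-0.4,-0.47,0,0],[0,-0.35,-0.52,0,0],[0,-0.28,-0.56,0,0],[0,-0.2,-0.6,0,0]])

```text
clock: 15.15
position: [0.5496, 0.1448, 0.0871]
tool_rot: [-0.0, 0.707, 0.707, 0.0]
ft_force: [-0.2, -0.0, -1.4]
gripper_width: 0.0193
```

Emit:
apply_moves(steps=[[0,-0.12,-0.62,0,0],[0,-0.04,-0.63,0,0],[0,0,0,0,0]])

```text
clock: 15.45
position: [0.5364, 0.1436, 0.087]
tool_rot: [-0.0, 0.707, 0.707, -0.0]
ft_force: [-0.6, -0.3, -0.6]
gripper_width: 0.0194
```

```bash
python3 chk.py 9
```

```text
15.45 [0.53643779 0.14355411 0.08696899] 0.019358364353222374
pan(side; was .5359,.1921) [0.5359 0.1921 0.0975]
stick 0.05 [0.5323 0.151  0.0489] 230
stick 0.08 [0.5326 0.1503 0.08  ] 203
stick 0.11 [0.535  0.1508 0.1102] 199
stick 0.14 [0.5348 0.1509 0.1407] 220
```

View pics/side9.png

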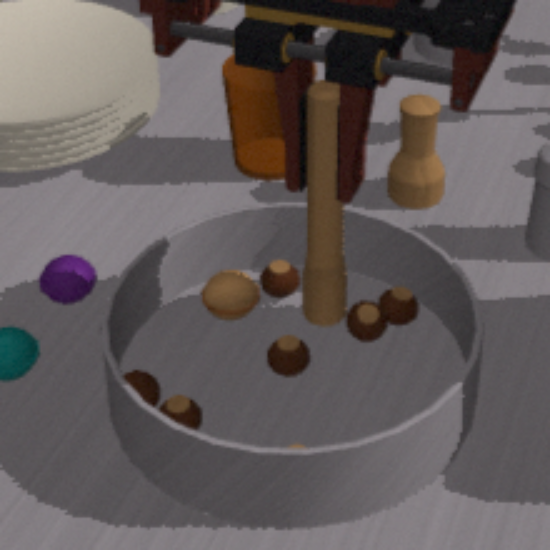

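The stick has passed the walnut, which now lies at crop (230,295). Last quarter, right to near.

Emit:
apply_moves(steps=[[0,0.04,-0.63,0,0],[0,0.12,-0.62,0,0],[0,0.2,-0.6,0,0],[0,0.28,-0.56,0,0],[0,0.35,-0.52,0,0],[0,0.4,-0.47,0,0],[0,0.47,-0.4,0,0],[0,0.52,-0.35,0,0],[0,0.56,-0.28,0,0],[0,0.6,-0.2,0,0]])

```text
clock: 16.5
position: [0.491, 0.1794, 0.087]
tool_rot: [-0.0, 0.707, 0.707, -0.0]
ft_force: [0.0, -0.2, -1.8]
gripper_width: 0.0194
```

Emit:
apply_moves(steps=[[0,0.62,-0.12,0,0],[0,0.63,-0.04,0,0],[0,0,0,0,0],[0,0,0,0,0]])

```text
clock: 16.9
position: [0.4898, 0.1914, 0.087]
tool_rot: [0.0, 0.707, 0.707, -0.0]
ft_force: [-0.9, -0.9, -0.9]
gripper_width: 0.0194
```

```bash
python3 chk.py 10; python3 - <<'E'
from h import *
c=cam('side');print('walnut was .5846,.1924; now',ray(c,242,298,.016))
E
```

```text
16.9 [0.48977386 0.19138986 0.08703399] 0.0194385315236786
pan(side; was .5359,.1921) [0.5359 0.1922 0.0974]
stick 0.05 [0.4862 0.199  0.0486] 270
stick 0.08 [0.4864 0.1983 0.0798] 236
stick 0.11 [0.4881 0.1988 0.1102] 231
stick 0.14 [0.4877 0.1987 0.14  ] 275
walnut was .5846,.1924; now [0.58923917 0.1534875  0.016     ]
```

View pics/side10.png

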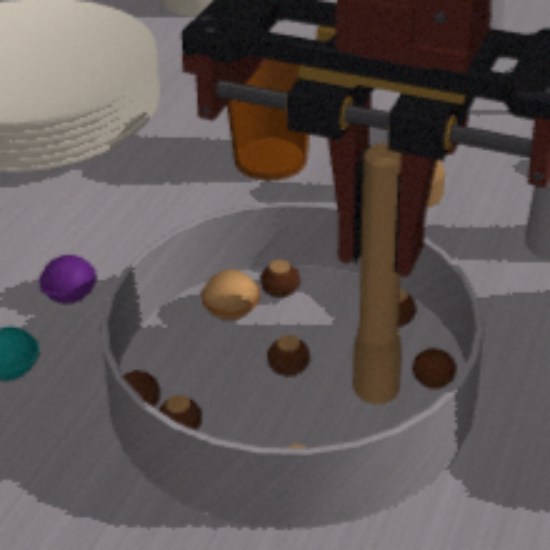

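The circle is closed. The walnut moved about 39 mm and is still in the pan, and the pan hasn't moved. Now I'll lift and carry the stick back to the cup.

Emit:
apply_moves(steps=[[0,0,0,-1,0],[0,0,0,-2,0],[0,0,0,-2,0],[0,0,0,-2,0],[0,0,0,-2,0],[0,0,0,-2,0],[0,0,0,-2,0],[0,0,0,-1,0],[0,0,0,0,0]])

```text
clock: 17.85
position: [0.4905, 0.1914, 0.2286]
tool_rot: [0.0, 0.707, 0.707, 0.002]
ft_force: [0.5, 0.3, -1.3]
gripper_width: 0.0196
```

Emit:
apply_moves(steps=[[0,-2,0.4,0,0],[0,-3.5,0.6,0,0],[0,-3.5,0.6,0,0],[0,-3.5,0.6,0,0],[0,-3.5,0.6,0,0],[0,-3.5,0.6,0,0],[0,-3.5,0.6,0,0],[0,-3.5,0.6,0,0],[0,-3.5,0.6,0,0],[0,-3.5,0.6,0,0]])

```text
clock: 18.85
position: [0.5471, -0.145, 0.2259]
tool_rot: [-0.001, 0.707, 0.707, -0.001]
ft_force: [0.3, -0.1, -0.7]
gripper_width: 0.0193
```

Emit:
apply_moves(steps=[[0,-3.5,0.6,0,0],[0,-3,0,0,0],[0,-1.3,0,0,0],[0,0,0,0,0],[0,0,0,0,0]])

```text
clock: 19.35
position: [0.5537, -0.22, 0.2264]
tool_rot: [-0.001, 0.707, 0.708, 0.0]
ft_force: [-0.9, 0.7, -1.1]
gripper_width: 0.0194
```

```bash
python3 - <<'E'
from h import *
s=bot.get_state();P=s['position'];print(P,s['clock'])
for n in ['side','scene']:
    c=cam(n);im,d=bot.grab_frame(n);X=cloud(c,d);hsv=cv2.cvtColor(im,cv2.COLOR_BGR2HSV)
    m=(hsv[...,1]>70)&(hsv[...,0]>8)&(hsv[...,0]<25)&(np.hypot(X[...,0]-P[0],X[...,1]-P[1])<.03)&(X[...,2]>.1)&(X[...,2]<.3)
    S=X[m]
    for a in (.16,.19,.22,.25,.28):
        k=S[abs(S[:,2]-a)<.015]
        if len(k)>4: print(n,a,np.median(k,0).round(4),len(k),k[:,2].min())
E
```

```text
[ 0.55365719 -0.22003752  0.22638188] 19.35
side 0.16 [ 0.5493 -0.2113  0.1635] 163 0.1506299222691933
side 0.19 [ 0.5496 -0.2123  0.1888] 191 0.1750378317543288
side 0.22 [ 0.5496 -0.2131  0.2201] 180 0.2050824396625575
side 0.25 [ 0.5518 -0.2129  0.2503] 184 0.23532022915688428
side 0.28 [ 0.5518 -0.2122  0.2809] 193 0.26537326334197886
scene 0.16 [ 0.5655 -0.2189  0.1641] 108 0.15051883218016957
scene 0.19 [ 0.5636 -0.2189  0.1889] 161 0.1750122597899385
scene 0.22 [ 0.5632 -0.2196  0.2165] 99 0.20528006461065368
scene 0.25 [ 0.5737 -0.2158  0.2398] 11 0.23579497554114714
```

Emit:
apply_moves(steps=[[0,-0.15,0,2,0],[0,0,0,2,0],[0,0,0,2,0],[0,0,0,2,0],[0,0,0,2,0],[0,0,0,2,0],[0,0,0,1.2,0],[0,0,0,0.6,0],[0,0,0,0.3,0],[0,0,0,0,0]])

```text
clock: 20.45
position: [0.5541, -0.223, 0.0863]
tool_rot: [0.0, 0.707, 0.707, 0.0]
ft_force: [0.3, -0.7, -1.5]
gripper_width: 0.0196
```

Emit:
apply_moves(steps=[[0,0,0,0.1,0],[0,0,0,0,0],[0,0,0,0,0]])

```text
clock: 20.75
position: [0.554, -0.2233, 0.0855]
tool_rot: [0.0, 0.707, 0.707, 0.0]
ft_force: [-0.6, -0.5, -1.0]
gripper_width: 0.0193
```

Foot is about 3 mm above the cup floor. A little further down until there's contact, then release.

Emit:
apply_moves(steps=[[0,0,0,0.1,0],[0,0,0,0.1,0],[0,0,0,0.1,0],[0,0,0,0,0]])

```text
clock: 21.15
position: [0.5538, -0.2232, 0.0822]
tool_rot: [-0.0, 0.707, 0.707, 0.0]
ft_force: [-0.9, 1.2, 2.1]
gripper_width: 0.0195
```

Emit:
apply_moves(steps=[[0.23,0,0,0,0],[0.25,0,0,0,0],[0.3,0,0,0,0],[0.4,0,0,0,0],[0.5,0,0,0,0],[0.6,0,0,0,0],[0.8,0,0,0,0],[0.8,0,0,0,0]])

```text
clock: 21.95
position: [0.5537, -0.2232, 0.082]
tool_rot: [-0.0, 0.707, 0.707, -0.0]
ft_force: [-0.8, 0.3, 0.5]
gripper_width: 0.0628
```

```bash
python3 - <<'E'
from h import *
im,d=bot.grab_frame('side');cv2.imwrite('pics/side11.png',cv2.resize(im[60:260,230:450],None,fx=3,fy=3))
E
```

```text
(no output)
```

View pics/side11.png

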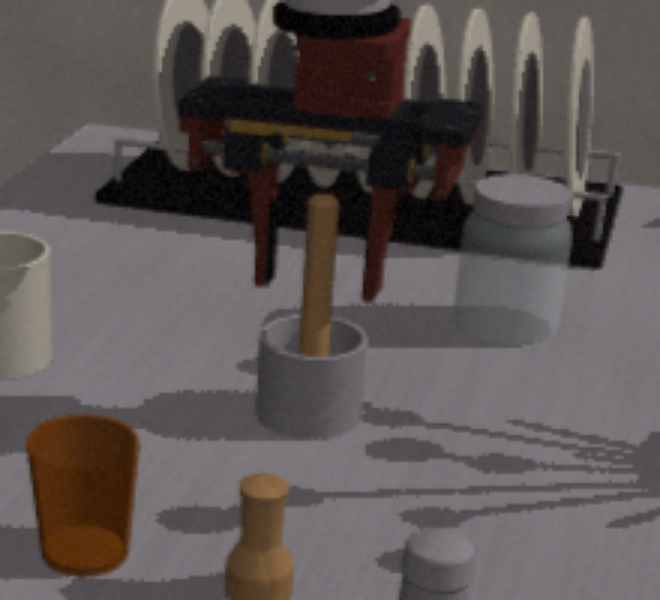

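The stick stands upright in the cup, with both fingers clear of it. Withdrawing straight up.

Emit:
apply_moves(steps=[[0.8,0,0,-0.5,0],[0.8,0,0,-1,0],[0.8,0,0,-2,0],[0.8,0,0,-2,0],[0.8,0,0,-2,0],[0.8,0,0,-2,0],[0.8,0,0,-2,0],[0.8,0,0,-2,0],[0.8,0,0,0,0],[0.8,0,0,0,0]])

```text
clock: 23.0
position: [0.5538, -0.2231, 0.2175]
tool_rot: [0.0, 0.707, 0.707, 0.0]
ft_force: [0.6, -0.0, 0.1]
gripper_width: 0.0702
```

```bash
python3 - <<'E'
from h import *
s=bot.get_state();print(s['clock'],s['position'],s['ft_force'])
c=cam('side');im,d=bot.grab_frame('side');X=cloud(c,d);cv2.imwrite('pics/side12.png',im);hsv=cv2.cvtColor(im,cv2.COLOR_BGR2HSV)
m=(hsv[...,1]>70)&(hsv[...,0]>8)&(hsv[...,0]<25)&(np.hypot(X[...,0]-.552,X[...,1]+.22)<.05)&(X[...,2]>.065)&(X[...,2]<.17)
S=X[m];print('top',S[:,2].max())
for a in (.08,.11,.14): print(np.median(S[abs(S[:,2]-a)<.015],0).round(4))
E
```

```text
23.0 [ 0.55383662 -0.22314549  0.21753127] [ 0.56374387 -0.04363322  0.07542233]
top 0.1574685015603014
[ 0.55   -0.2164  0.0803]
[ 0.5503 -0.2162  0.11  ]
[ 0.5502 -0.2166  0.1403]
```

View pics/side12.png

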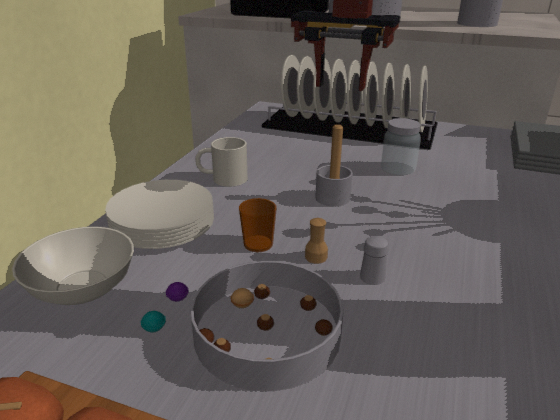

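The stick stands upright in the cup at (336,160), its top at z = 0.157. The walnut is in the pan at (242,298), the pan is in place and the arm is clear. Handing in.

```bash
python3 -c "
from rig import bot
print(bot.job_done())"
```

```text
the job is handed in; nothing more can be done
None
```

I lifted the long stick out of its cup and stirred the pan once clockwise (near, left, far, right, near). The circle had a radius of 48 mm, with the foot about 6–8 mm above the pan floor. I then stood the stick back in the cup and handed the job in at about 23 s of the 64 s; no verdict was reported.

**Last checks:**
- **Stick:** it stands upright near the cup's centre, with its top at z = 0.157 m.
- **Walnut:** it is in the pan, about 39 mm from where it started.
- **Pan:** it was within about 0.1 mm of its first measured place at the end of the stirring, and was not measured again after that.
- **Arm:** it ended clear of everything, and the force readings I saw stayed at a few newtons.

**One disagreement:** the cameras showed the fingertips about 38 mm higher than the reported TCP implies, so my first grip was too near the stick's top. I let go, went 30 mm lower, gripped again and used the foot height measured in the images from then on.

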